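# Index the loupe arm one hole, over the centring ring

### The job

The inspection lens on the swing arm stands over the hinged clamp; set it one hole on, over the centring ring (the open ring lying next to the clamp, not the solid blank flange on the other side). Hook a fingertip under the pull ring, lift the spring pin clear of its hole, swing the arm to the next hole without running past it, and let the pin drop fully home there. Nothing is to be gripped: use the fingers only as a hook, gently, and leave the specimens and the other things where they lie.

Things in the scene. Friction and masses are not known exactly. Their poses are not given: they have to be found in the camera images.
- pivot (a point): The arm's vertical pivot axis, 98 mm above the worktop (mid-height of the arm bar), on a fixed stand with a round 110 mm steel foot and 32 mm column; its place and yaw differ each time. Axes are the stand's: x points from the drilled plate to the column, away from the robot, y to the left, z up.
- mid_hole (a point): Mouth of the middle hole in the fixed aluminium plate (95 x 250 x 12 mm, top 80 mm above the worktop) on the robot's side of the column. Its 5 holes, 15 mm wide, lie on an arc of 130 mm radius about the pivot, 24 degrees (0.419 rad) apart; this one is straight along the stand's -x from the pivot. Axes are the stand's.
- swing_arm (a joint): Angle of the L-shaped arm about the pivot, rad: near 0 at the start (pin in the middle hole), positive counter-clockwise from above: pin towards the stand's -y, lens towards its +x. Next holes at +/-0.419, outermost +/-0.838; play in a hole about 0.02. One limb (26 mm wide, 92 to 104 mm above the worktop) carries the pin, the other, to its right, the lens. Turns with light friction, stays where left.
- index_pin (a joint): Lift of the spring pin, m: 0 fully home in a hole, 0.010 resting on the plate between holes, 0.028 at its upper stop. Above 0.011 it is clear of the plate. The spring presses it down with 3.6 N (home) to 7 N (top); released within about 4 mm of a hole's middle it drops in by itself (rounded mouths).
- pull_ring (a point): Centre of the round pull ring on the pin: 7 mm steel bar, 50 mm clear inside, 64 mm outside, 153 mm above the worktop with the pin home. Moves with pin and arm. Axes are the arm's: x level, from pin to pivot, z up. The ring's plane leans 45 degrees from upright towards the pivot, so a finger pointing 45 degrees down and along +x goes squarely through it, under its upper rim.
- ring_foot (a point): The ring's lowest point, fixed on the pin's 16 mm head on the pin axis, 130 mm from the pivot, 133 mm above the worktop with the pin home (the ring's centre is 20 mm towards the pivot and 20 mm higher). Below it are a 24 mm bush, top 125 mm above the worktop, and the arm bar. Axes are the arm's.
- lens (a point): Middle of the round magnifying lens in a black rim (92 mm outside), 98 mm above the worktop, on the arm's other limb, 150 mm from the pivot, at the start to its right (the stand's -y).
- centring_ring: Centring ring: an open metal ring with a dark O-ring round it, 40 mm across, 8 mm high, lying on the worktop; origin at the centre of its underside. It lies under the lens path at one of the two holes next to the start, on either side of the hinged clamp: the lens must come over it.
- blank_flange: Blank flange: a solid plain metal disc 40 mm across, 10 mm high, origin at the centre of its underside; it lies on the other side of the hinged clamp. Not to be inspected now, leave it.
- kf_clamp: Metal hinged clamp, 55 x 66 x 16 mm, lying under the lens at the start; origin at the centre of its underside. Leave it.
- vial_2: Glass vial with a black cap, 21 mm across, 60 mm high, standing to the right of the stand's foot; origin at the centre of its underside. Leave it.
- dropper_bottle_1: Dropper bottle, 34 mm across, 98 mm high, standing to the left of the drilled plate; origin at the centre of its underside. Leave it.
- objective_can_1: White canister with a black lid, 40 mm across, 64 mm high, standing to the left of the stand's foot; origin at the centre of its underside. Leave it.

How it is judged (in metres and radians):
On the way, in this order (a step that is already met when the one before it is completed fails the run):
1. the pin is lifted clear of the middle hole by the fingers, the arm still there (value of joint index_pin above 0.011 m and value of joint swing_arm between -0.12 and 0.12 rad and contact force between the fingers and index_pin above 0.5 N), for 0.05 s.
2. the pin is home in the next hole, with the lens over the centring ring (value of joint index_pin below 0.003 m and horizontal distance between lens and centring_ring below 0.018 m), for 0.2 s.
At the end, for the whole second after the job is handed in: The lens stands over the centring ring (within 18 mm, seen from above), the pin is home in that hole (lift under 3 mm) and the arm is at rest (all of step 2 and velocity of joint swing_arm between -0.02 and 0.02 rad/s); the robot touches nothing.
It fails at once if the arm runs past the next hole (more than 0.66 rad from the start) (value of joint swing_arm above 0.66 rad or value of joint swing_arm below -0.66 rad).
It fails at once if the pull ring or pin is gripped or forced (over 30 N from the fingers) (contact force between the fingers and index_pin above 30 N).
It fails at once if a specimen or a thing standing by is moved more than 15 mm or lifted (distance of any of centring_ring, blank_flange, kf_clamp, vial_2, dropper_bottle_1, objective_can_1 from where it was at the start of the episode above 0.015 m).
It also fails if it takes over 40 s, if anything falls off the work surface, if the arm or the gripper's body presses on something with over 40 N, if the wrist force passes 120 N, or if a joint passes its speed limit or range.

### The arm

A 7-joint arm with a two-finger parallel gripper is mounted at the origin on a cart in front of the work surface, level with it; the furniture and walls round the work are solid. World frame = base frame: x ahead of the robot, y to its left, z up, the work surface at z = 0. Lengths are in mm, angles in rad, forces in N, time in s.
With the tool pointing down it reaches from about 350 to 900 mm from the base axis. Payload 8.1 kg.
Tool frame: the origin (TCP) lies on the centre line of the jaws, within the pads' length; the fingertips stand 22 mm ahead of it and the grasp point (between the pads) lies 3 mm ahead of it; z points along the fingers, y is the line along which they close (so a half turn about z gives the same grasp; the last joint's range is limited). The gripper opens to 92 mm and grips with 3 to 60 N. Pads are 19 mm wide; open, the fingers measure 130 mm over their backs; the gripper's body (75 mm by 190 mm) begins 47 mm behind the grasp point.
Start: joints at [1.205, 0.434, 0.025, 1.573, -0.012, 1.134, -0.075], TCP at [162.341, -603.561, 248.742] pointing down, gripper open.
Joint ranges: [-2.62, 2.62], [-0.44, 2.09], [-1.27, 1.32], [0.08, 2.57], [-1.32, 4.46], [0.12, 2], [-2.74, 2.74]. Speed limits (rad/s): [2.22, 2.22, 3.01, 3.01, 3.14, 3.14, 3.14].

### API

Orientations are given as a unit quaternion [x, y, z, w].
In Python, from workcell import env gives the robot as it stands.
- The arm moves only by the tool jog_arm, never from a script. Its argument "steps" is a list of rows, each a list of 5 numbers: the shift along the tool's x, y, z in m, then the turn about the tool's z in rad, then the opening, from -1 (shut) to 1 (fully open). In form: [[dx, dy, dz, yaw, fingers], ...]. A call has 1 to 12 rows; each row is the pose to reach, as a shift and turn from the pose commanded when the call began, along the tool's axes at that moment; what a row does not reach only later rows make up. A row lasts 1/12 s, in which the tool goes at most 41.7 mm and 7.16 degrees, less where a joint would pass 70% of its speed; a pose out of reach is approached as far as the arm can. A call with a gripper value outside its range is refused whole. The fingers move at their own pace and stop on an object; "newtons" is the grip in N (left out, the last holds). Time passes only in rows, so rows that repeat a pose let the fingers close. It gives the time, the measured TCP pose, the force, the opening and the grip force at its end, in the units of the state.
- env.sense(): the state, without advancing time (a new reading comes with each control period).
- env.snapshot(name): name is "scene" or "side" or "wrist"; returns a dict with "img" (420x560x3 uint8, red, green, blue), "camera_matrix" (3x3 intrinsics, pixels), "eye" and "orientation" of the camera in the world. Camera axes: x right, y down, z forward; pixel columns grow to the right and rows downward; lengths in mm; the calibration is good to about 2 mm. The wrist camera is an equidistant fisheye: a pixel r from the principal point sees the ray r / f radians off the axis. A picture is of the moment at which its call begins. There is no depth.
- env.job_done(): hands the job in; it is judged then, once.
The state is a dict: "time_s": time; "q": joint angles; "qvel": joint speeds; "effort": joint torques, N m; "tcp_pos": TCP position; "eef_rot": TCP orientation; "wrist_force": force on the tool from outside, world axes, zero at the start; "wrist_torque": the same for the moment, N m; "width": finger opening in mm; "gripper_force": force on a finger pad.
Only numpy, scipy, OpenCV 4.12 (cv2) and the standard library are available. Lean on these libraries where they do the work, as an engineer would, in place of code of your own. Each camera call takes 0.05 s, during which the arm holds its last target. There are 200 camera calls.

## Working session

There is one attempt and no reset: what is moved stays moved. The work goes in short steps, Python scripts to look and compute and a tool call to move; the robot and the scene stay as the last step left them, time stands still between calls to the robot, and variables do not carry over. Pictures are saved under pics/ and viewed, at most 10 in all, crops included, and the job is handed in when it is done.

Besides the shell and the picture viewer there is one more tool, called by a JSON object that holds its "method" and its "body". jog_arm: Moves the arm, as the interface text tells. Its arguments: {"type":"object","properties":{"steps":{"type":"array","items":{"type":"array","items":{"type":"number"}}},"newtons":{"type":"number"}},"required":["steps"]}

```bash
mkdir -p pics; ls; python3 - <<'E'
from workcell import env
import cv2,numpy as np
s=env.sense()
for k in("time_s","q","tcp_pos","eef_rot","wrist_force","width"):print(k,s[k])
for n in("scene","side"):
    d=env.snapshot(n);cv2.imwrite(f"pics/{n}0.png",cv2.resize(d["img"],(784,588),interpolation=cv2.INTER_CUBIC)[:,:,::-1])
    np.savez(f"{n}0.npz",**{k:np.array(d[k]) for k in d})
    print(n,d["camera_matrix"],d["eye"],d["orientation"])
E
```

```text
pics
time_s 0.0
q [ 1.20541556  0.43520262  0.02493031  1.57409153 -0.01158259  1.13400348
 -0.07509144]
tcp_pos [ 162.19617254 -603.09242615  247.95926133]
eef_rot [ 9.91381382e-01  1.31005137e-01 -1.70772930e-04 -7.61299667e-04]
wrist_force [ 0.09293478  0.7287881  -0.39730548]
width 91.7520074114822
scene [[529.12334922   0.         280.5510998 ]
 [  0.         529.12334922 214.91146795]
 [  0.           0.           1.        ]] [ 228.39401381 -230.63352435  700.02623275] [ 0.86027407 -0.28827655  0.12367619 -0.40190714]
side [[453.52985852   0.         283.05121701]
 [  0.         453.52985852 196.89870944]
 [  0.           0.           1.        ]] [ 501.06743611 -460.98959354  485.71480782] [ 0.84057792 -0.07000172  0.05245429 -0.5345812 ]
```

View pics/scene0.png

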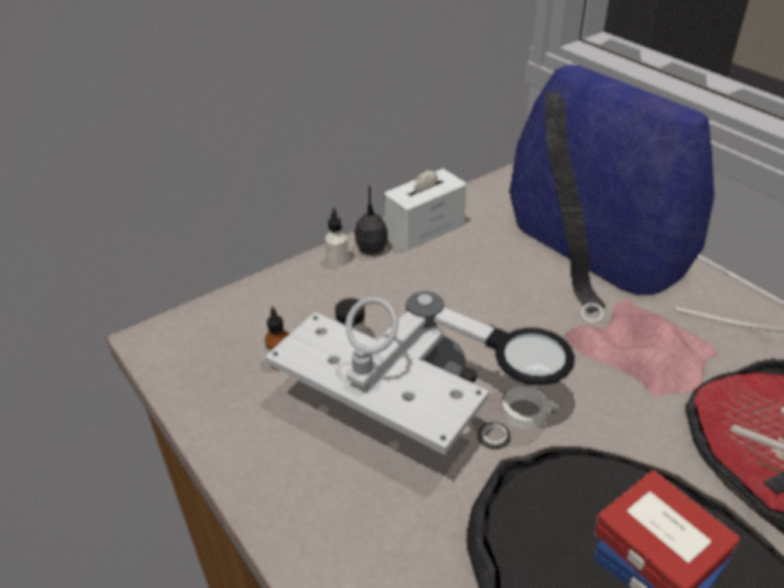

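View pics/side0.png

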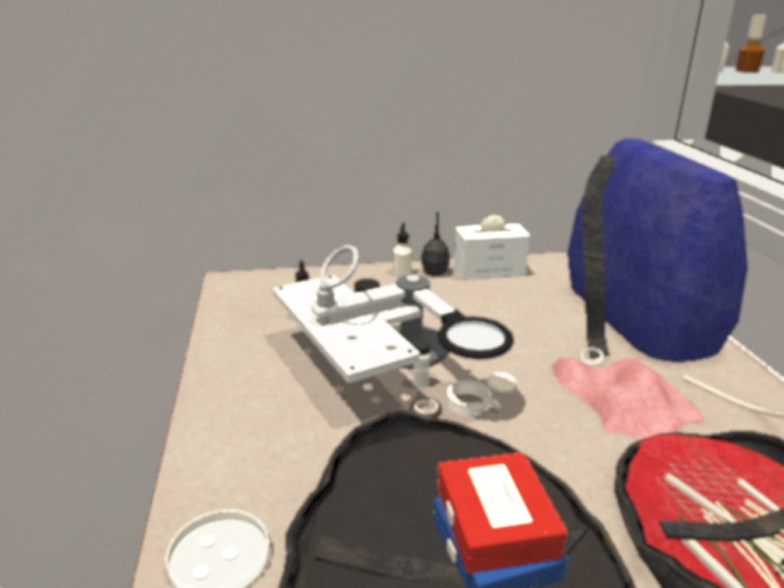

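The scene shows the plate (corners (269,355), (443,443), (487,395), (316,318)), the pull ring at (372,325), the lens at (534,355) and the dark-rimmed centring ring at (494,434). The centring ring is on the robot's side of the clamp, so the lens must go towards the stand's -x. In the side view they are at: pull ring (340,266), lens (476,337), centring ring (427,408).

```bash
cat > fit.py <<'E'
import numpy as np
from scipy.optimize import least_squares
from scipy.spatial.transform import Rotation as R
C={n:dict(np.load(f"{n}0.npz")) for n in("scene","side")}
def proj(c,P):
    p=R.from_quat(c["orientation"]).inv().apply(np.atleast_2d(P)-c["eye"]); K=c["camera_matrix"]
    return (p[:,:2]/p[:,2:]*K[0,0]+K[:2,2])*1.4
E
python3 - <<'E'
from fit import *
obs={"scene":dict(lens=(534,355),ring=(372,325),c0=(316,318),c1=(487,395),c2=(443,443),c3=(269,355)),
"side":dict(lens=(476,337),ring=(340,266),c0=None,c1=(418,355),c2=(349,373),c3=(275,289))}
cr={"scene":(494,434),"side":(427,408)}
def model(x):
    px,py,yaw,off=x
    L=dict(lens=(0,-150,98),ring=(-110,0,153),c0=(off+47.5,125,80),c1=(off+47.5,-125,80),c2=(off-47.5,-125,80),c3=(off-47.5,125,80))
    return {k:R.from_euler('z',yaw).apply(v)+[px,py,0] for k,v in L.items()}
def res(x):
    m=model(x);return np.concatenate([(proj(C[n],m[k])[0]-o) for n in obs for k,o in obs[n].items() if o])
best=min((least_squares(res,[600,-200,y,-130],loss='soft_l1') for y in(-1.5,-.7,0,.7)),key=lambda r:r.cost)
print(best.x,best.cost);print(res(best.x).round(1).reshape(-1,2))
r2=least_squares(lambda p:np.concatenate([proj(C[n],[p[0],p[1],4])[0]-cr[n] for n in cr]),[500,-300]);print(r2.x,r2.fun)
px,py,yaw,_=best.x
q=R.from_euler('z',-yaw).apply([r2.x[0]-px,r2.x[1]-py,0]);print("cring in stand",q,np.hypot(*q[:2]),np.degrees(np.arctan2(q[1],q[0])))
for k,v in model(best.x).items():print(k,v)
E
```

```text
[ 666.42314265  311.32118071  -37.37156561 -111.46007931] 21.08597177312616
[[ 1.  -0.2]
 [-0.2 -0.4]
 [-0.1 -7.4]
 [ 0.8 -4.2]
 [ 0.5  3.4]
 [-3.2 -1. ]
 [ 0.1  0.7]
 [-0.5  1.2]
 [ 1.1 -1.2]
 [-2.2  1.6]
 [-0.9 -1.1]]
[656.57114159 165.55906491] [ 0.10802134 -0.36089773 -0.23407486  0.3426288 ]
cring in stand [ -56.2229045  -134.84302481    0.        ] 146.09468275416526 -112.63373402778392
lens [714.68124652 169.29598784  98.        ]
ring [562.27133454 275.93190454 153.        ]
c0 [565.64843876 409.0982271   80.        ]
c1 [646.07861187 172.38957231  80.        ]
c2 [556.12932305 141.82610653  80.        ]
c3 [475.69914994 378.53476132  80.        ]
```

{"method": "jog_arm", "body": {"steps": [[0.027,-0.031,-0.005,-0.068,0.09],[0.054,-0.062,-0.01,-0.136,0.09],[0.081,-0.093,-0.02,-0.204,0.09],[0.108,-0.124,-0.03,-0.272,0.09],[0.135,-0.155,-0.04,-0.34,0.09],[0.162,-0.186,-0.04,-0.408,0.09],[0.189,-0.217,-0.04,-0.476,0.09],[0.216,-0.248,-0.04,-0.544,0.09],[0.243,-0.279,-0.04,-0.612,0.09],[0.27,-0.31,-0.04,-0.68,0.09],[0.297,-0.341,-0.04,-0.748,0.09],[0.325,-0.374,-0.04,-0.818,0.09]]}}

```text
time_s: 1.1
tcp_pos: [378.5, -157.6, 288.7]
eef_rot: [0.857, 0.516, -0.0, 0.0]
wrist_force: [1.1, 0.7, 0.7]
width: 50.1
gripper_force: 0.0
```

{"method": "jog_arm", "body": {"steps": [[0.041,-0.001,0,-0.068,0.09],[0.082,-0.003,0,-0.136,0.09],[0.123,-0.004,0,-0.204,0.09],[0.164,-0.006,0,-0.272,0.09],[0.206,-0.007,0,-0.34,0.09],[0.247,-0.009,0,-0.408,0.09],[0.288,-0.01,0,-0.476,0.09],[0.329,-0.012,0,-0.544,0.09],[0.37,-0.013,0,-0.612,0.09],[0.411,-0.015,0,-0.68,0.09],[0.453,-0.016,0,-0.748,0.09],[0.495,-0.018,0,-0.816,0.09]]}}

```text
time_s: 2.1
tcp_pos: [595.9, 286.5, 288.0]
eef_rot: [0.582, 0.813, -0.001, -0.0]
wrist_force: [0.3, 0.1, 1.1]
width: 49.7
gripper_force: 0.0
```

```bash
python3 - <<'E'
from workcell import env
import cv2,numpy as np
s=env.sense()
for k in("time_s","q","tcp_pos","eef_rot","wrist_force","width"):print(k,s[k])
ims=[]
for n in("wrist","scene","side"):
    d=env.snapshot(n);np.savez(f"{n}1.npz",**{k:np.array(d[k]) for k in d});ims.append(d["img"])
    if n=="wrist":print(d["camera_matrix"],d["eye"],d["orientation"])
cv2.imwrite("pics/wrist1.png",cv2.resize(ims[0],(784,588))[:,:,::-1])
a=cv2.resize(ims[1][120:345,150:435],(400,316),interpolation=3);b=cv2.resize(ims[2][100:325,150:435],(400,316),interpolation=3)
cv2.imwrite("pics/both1.png",np.hstack([a,b])[:,:,::-1])
E
```

```text
time_s 2.1
q [-0.09890574  0.56948739 -0.71750122  1.37257066  0.37317064  1.33726888
 -0.49515001]
tcp_pos [595.89582648 286.50497421 287.98951458]
eef_rot [ 5.82050106e-01  8.13152744e-01 -5.36604551e-04 -3.73876180e-05]
wrist_force [0.29798205 0.05690289 1.10645355]
width 49.713770882431746
[[325.1922621    0.         280.51019607]
 [  0.         325.1922621  213.57988571]
 [  0.           0.           1.        ]] [574.28609729 350.55882272 424.5121768 ] [0.97863635 0.16188879 0.02033979 0.12509678]
```

View pics/wrist1.png

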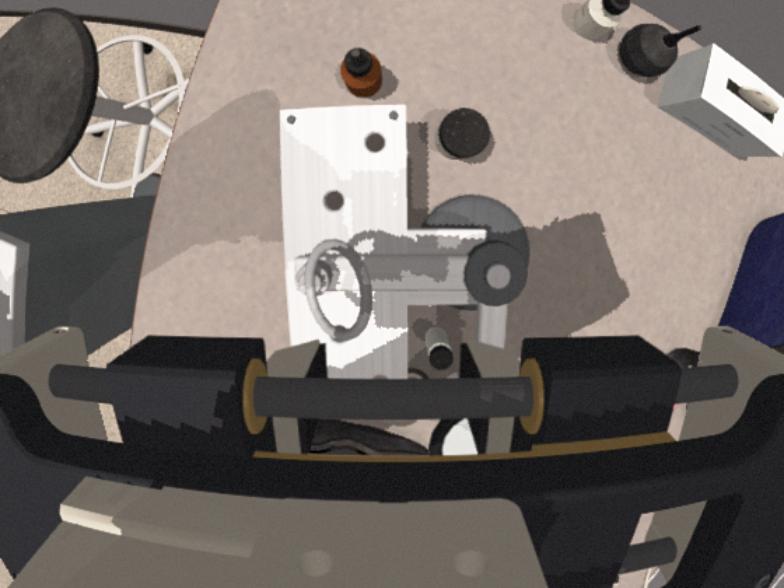

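View pics/both1.png

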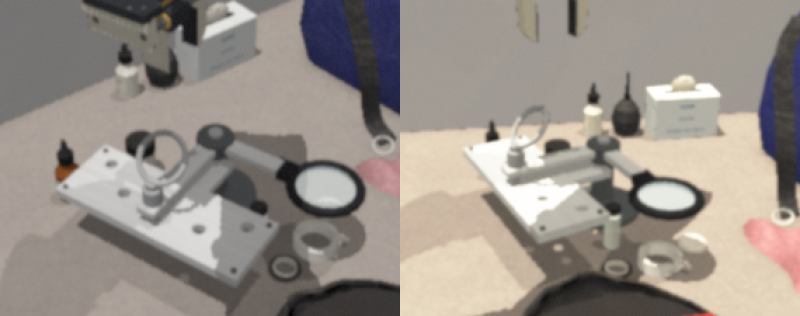

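The wrist view shows the ring centre at about (339,289), the pin head at (317,273) and the pivot cap at (497,276). The fingers are plain and vertical, with dark pads. Next I check the ring pose from this view.

```bash
python3 - <<'E'
import numpy as np
from scipy.spatial.transform import Rotation as R
d=np.load("wrist1.npz");K=d["camera_matrix"]
def pt(u,v,z):
    p=np.array([u,v])/1.4-K[:2,2];r=np.hypot(*p);t=r/K[0,0]
    ray=R.from_quat(d["orientation"]).apply([*(p/r*np.sin(t)),np.cos(t)])
    return d["eye"]+ray*(z-d["eye"][2])/ray[2]
for n,u,v,z in(("ring",339,289,153),("ringtop",355,270,170),("foot",317,273,133),("cap120",497,276,120),("c0",406,105,80),("c3",281,108,80),("canlid",465,133,64),("bottle",357,60,98)):print(n,pt(u,v,z).round(1))
y=.3275;c=np.array([666.4,311.3])
for n,l in(("ring",(-110,0)),("foot",(-130,0)),("mid+1 outer hole",(-130*np.cos(.838),130*np.sin(.838)))):print("model",n,c+R.from_euler('z',y).as_matrix()[:2,:2]@l)
print("hole+24 img",pt(333,200,80),"48",pt(375,142,80))
print("model 24",c+R.from_euler('z',y).as_matrix()[:2,:2]@(-130*np.cos(.419),130*np.sin(.419)))
E
```

```text
ring [563.5 279.1 153. ]
ringtop [569.5 297.2 170. ]
foot [545.6 279.5 133. ]
cap120 [662.8 314.6 120. ]
c0 [564.2 410.4  80. ]
c3 [474.2 380.4  80. ]
canlid [614.6 407.7  64. ]
bottle [520.7 428.5  98. ]
model ring [562.24655567 275.91553964]
model foot [543.3095658  269.48200139]
model mid+1 outer hole [552.97495971 374.81976255]
hole+24 img [535.27835524 324.39200081  80.        ] 48 [551.4525582 375.95835    80.       ]
model 24 [536.94381668 323.17840896]
```

{"method": "jog_arm", "body": {"steps": [[0,0,0.03,0,0.09],[0,0,0.06,0,0.09],[0,0,0.08,0,0.09],[0,0,0.09,0,0.09],[0,0,0.1,0,0.09],[0,0,0.11,0,0.09],[0,0,0.12,0,0.09],[0,0,0.12,0,0.09]]}}

```text
time_s: 2.92
tcp_pos: [594.8, 284.4, 167.3]
eef_rot: [0.583, 0.812, -0.001, -0.0]
wrist_force: [-0.7, -0.6, -1.1]
width: 50.1
gripper_force: 0.0
```

```bash
python3 - <<'E'
from workcell import env
import cv2,numpy as np
ims=[]
for n in("wrist","scene","side"):
    d=env.snapshot(n);ims.append(d["img"])
s=env.sense();print(s["wrist_force"],s["tcp_pos"])
a=cv2.resize(ims[1][170:330,190:352],(400,395),interpolation=3);b=cv2.resize(ims[2][130:292,190:352],(400,395),interpolation=3)
cv2.imwrite("pics/both2.png",np.hstack([a,b])[:,:,::-1])
E
```

```text
[ 0.26168942 -0.35383362 -0.30239037] [595.44626893 285.41336167 169.41962612]
```

View pics/both2.png

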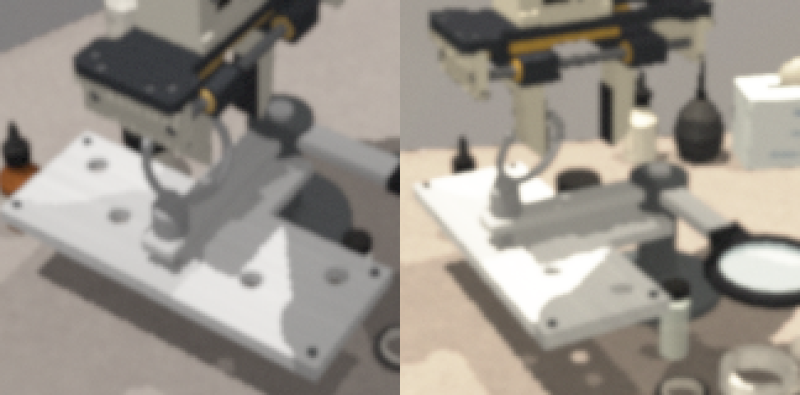

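The finger is inside the ring without contact. Now I push gently towards the pivot until it touches the upper rim.

{"method": "jog_arm", "body": {"steps": [[0,0.002,0,0,0.09],[0,0.004,0,0,0.09],[0,0.006,0,0,0.09],[0,0.006,0,0,0.09]]}}

```text
time_s: 3.4
tcp_pos: [600.6, 287.0, 168.9]
eef_rot: [0.583, 0.812, -0.0, -0.0]
wrist_force: [-3.3, -1.1, 1.8]
width: 50.2
gripper_force: 1.3
```

{"method": "jog_arm", "body": {"steps": [[0,0.001,0,0,0.09],[0,0.002,0,0,0.09],[0,0.002,0,0,0.09]]}}

```text
time_s: 3.65
tcp_pos: [601.3, 287.3, 168.6]
eef_rot: [0.583, 0.813, -0.002, -0.001]
wrist_force: [-8.5, -3.0, 5.5]
width: 49.9
gripper_force: 3.9
```

{"method": "jog_arm", "body": {"steps": [[0,0,-0.001,0,0.09],[0,0,-0.002,0,0.09],[0,0,-0.003,0,0.09]]}}

```text
time_s: 3.9
tcp_pos: [601.2, 286.9, 170.5]
eef_rot: [0.583, 0.813, -0.002, -0.001]
wrist_force: [-6.0, -1.7, -4.3]
width: 50.1
gripper_force: 2.7
```

{"method": "jog_arm", "body": {"steps": [[0,0.001,0,0,0.09],[0,0.002,0,0,0.09],[0,0.002,-0.001,0,0.09],[0,0.002,-0.002,0,0.09],[0,0.002,-0.004,0,0.09]]}}

```text
time_s: 4.32
tcp_pos: [601.7, 286.7, 173.4]
eef_rot: [0.583, 0.813, -0.004, -0.001]
wrist_force: [-8.8, -4.0, -3.9]
width: 50.4
gripper_force: 4.7
```

{"method": "jog_arm", "body": {"steps": [[0,0.001,-0.002,0,0.09],[0,0.001,-0.004,0,0.09],[0,0.001,-0.006,0,0.09],[0,0.001,-0.008,0,0.09],[0,0.001,-0.01,0,0.09],[0,0.001,-0.01,0,0.09]]}}

```text
time_s: 4.82
tcp_pos: [602.1, 286.8, 183.5]
eef_rot: [0.583, 0.813, -0.004, -0.002]
wrist_force: [-12.0, -5.2, -5.2]
width: 50.1
gripper_force: 6.0
```

```bash
cat > look.py <<'E'
from workcell import env
import cv2,numpy as np,sys
ims=[]
for n in("scene","side"):
    d=env.snapshot(n);ims.append(d["img"])
s=env.sense();print(s["time_s"],s["wrist_force"],s["tcp_pos"],s["width"])
a=cv2.resize(ims[0][170:330,190:352],(400,395),interpolation=3);b=cv2.resize(ims[1][130:292,190:352],(400,395),interpolation=3)
cv2.imwrite(sys.argv[1],np.hstack([a,b])[:,:,::-1])
E
python3 look.py pics/both3.png
```

```text
4.9167 [-11.73367402  -5.32860152  -4.94519424] [602.04190719 286.73116493 183.20790358] 49.909571790815
```

View pics/both3.png

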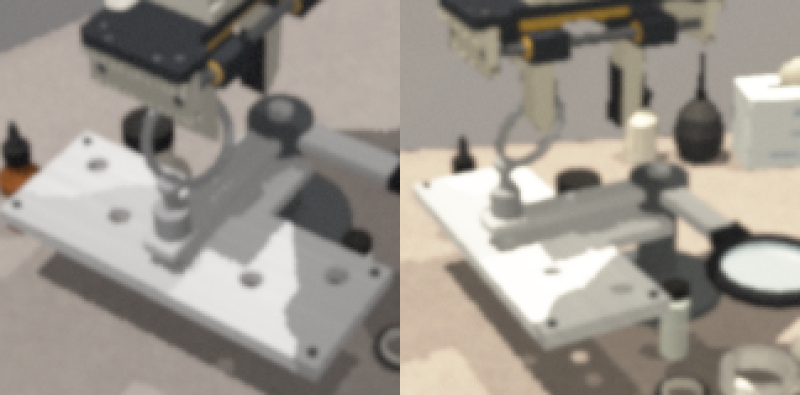

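The pin is lifted: a neck shows between the head and the bush, and the force of about 5 N upward matches the spring. I lift a little more, then swing.

{"method": "jog_arm", "body": {"steps": [[0,0.001,-0.001,0,0.09],[0,0.001,-0.002,0,0.09],[0,0.001,-0.003,0,0.09],[0,0.001,-0.003,0,0.09]]}}

```text
time_s: 5.25
tcp_pos: [602.3, 286.6, 185.9]
eef_rot: [0.583, 0.813, -0.005, -0.002]
wrist_force: [-14.3, -5.9, -5.3]
width: 49.9
gripper_force: 7.0
```

```bash
python3 -c "
import numpy as np
c=np.array([.0015,.0645])
for t in np.arange(1,13)*.035:
    s,k=np.sin(t),np.cos(t);print((c+np.array([[k,-s],[s,k]])@-c).round(4),round(t,3))"
```

```text
[ 0.0023 -0.    ] 0.035
[0.0045 0.0001] 0.07
[0.0068 0.0002] 0.105
[0.009  0.0004] 0.14
[0.0113 0.0007] 0.175
[0.0135 0.0011] 0.21
[0.0157 0.0016] 0.245
[0.0179 0.0021] 0.28
[0.0201 0.0027] 0.315
[0.0222 0.0034] 0.35
[0.0243 0.0042] 0.385
[0.0264 0.005 ] 0.42
```

{"method": "jog_arm", "body": {"steps": [[0.0023,0,0,0.035,0.09],[0.0045,0.0001,0,0.07,0.09],[0.0068,0.0002,0,0.105,0.09],[0.009,0.0004,0,0.14,0.09],[0.0113,0.0007,0,0.175,0.09],[0.0135,0.0011,0,0.21,0.09],[0.0157,0.0016,0,0.245,0.09],[0.0179,0.0021,0,0.28,0.09],[0.0179,0.0021,0,0.28,0.09]]}}

```text
time_s: 6.0
tcp_pos: [597.2, 306.4, 185.8]
eef_rot: [0.69, 0.723, -0.005, -0.002]
wrist_force: [-17.6, -3.3, -6.8]
width: 49.6
gripper_force: 7.6
```

```bash
python3 look.py pics/both4.png
```

```text
6.1 [-17.08675074  -3.11779482  -6.98586293] [597.21829537 306.30561061 185.78674371] 50.20559784127436
```

View pics/both4.png

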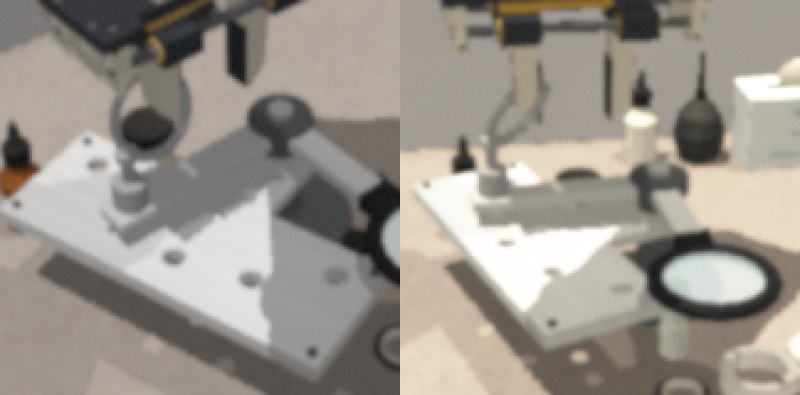

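```bash
python3 - <<'E'
from fit import *
y=.3275;c=np.array([666.,311.8])
for a in(0,-.24,-.28,-.32,-.36,-.42):
    r=R.from_euler('z',y+a)
    P=r.apply([[0,-150,98],[-130,0,125]])+[*c,0]
    s=proj(C["side"],P)/1.4; q=proj(C["scene"],P)/1.4
    print(a,"side lens",((s[0]-[190,130])*400/162).round(),"side bush",((s[1]-[190,130])*400/162).round(),"scene bush",((q[1]-[190,170])*400/162).round())
E
```

```text
0 side lens [370. 274.] side bush [105. 190.] scene bush [169. 203.]
-0.24 side lens [322. 284.] side bush [ 93. 173.] scene bush [133. 181.]
-0.28 side lens [314. 285.] side bush [ 92. 170.] scene bush [128. 177.]
-0.32 side lens [305. 286.] side bush [ 91. 167.] scene bush [124. 173.]
-0.36 side lens [296. 286.] side bush [ 91. 164.] scene bush [120. 169.]
-0.42 side lens [283. 287.] side bush [ 91. 160.] scene bush [114. 162.]
```

The lens is at side-crop x=314, which means -0.28 rad, so the arm follows the tool 1:1. The remaining 0.139 rad follows.

{"method": "jog_arm", "body": {"steps": [[0.0023,0,0,0.035,0.09],[0.0045,0.0,0,0.07,0.09],[0.0068,0.0,0,0.105,0.09],[0.009,0.0002,0,0.139,0.09],[0.009,0.0002,0,0.139,0.09],[0.009,0.0002,0,0.139,0.09]]}}

```text
time_s: 6.6
tcp_pos: [596.8, 316.4, 186.0]
eef_rot: [0.738, 0.675, -0.005, -0.003]
wrist_force: [-17.3, 0.2, -5.3]
width: 50.1
gripper_force: 7.6
```

```bash
python3 look.py pics/both5.png
```

```text
6.7 [-16.4876578    0.18622353  -4.89636463] [596.78491003 316.32779097 185.98311989] 50.386219796697354
```

View pics/both5.png

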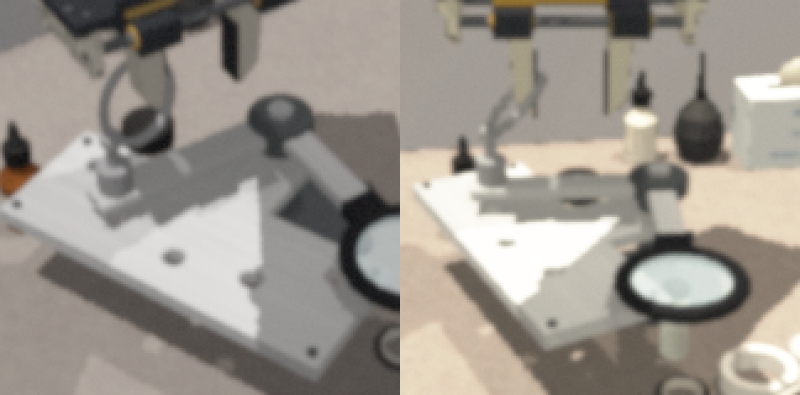

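The lens is at side-crop x≈282, which matches -0.42 rad. Next I lower the pin with the finger and then ease the push off.

{"method": "jog_arm", "body": {"steps": [[0,0,0.003,0,0.09],[0,0,0.006,0,0.09],[0,0,0.009,0,0.09],[0,0,0.012,0,0.09],[0,0,0.015,0,0.09],[0,0,0.017,0,0.09],[0,-0.002,0.017,0,0.09],[0,-0.005,0.017,0,0.09],[0,-0.008,0.017,0,0.09],[0,-0.012,0.017,0,0.09],[0,-0.016,0.017,0,0.09],[0,-0.016,0.017,0,0.09]]}}

```text
time_s: 7.7
tcp_pos: [586.3, 317.4, 172.2]
eef_rot: [0.739, 0.674, 0.0, 0.0]
wrist_force: [-1.0, -0.2, 0.5]
width: 50.3
gripper_force: 0.0
```

```bash
python3 look.py pics/both6.png
```

```text
7.8 [ 0.47146205 -0.27255669  0.45641478] [586.95575313 317.05448768 172.04992435] 50.405006072176526
```

View pics/both6.png

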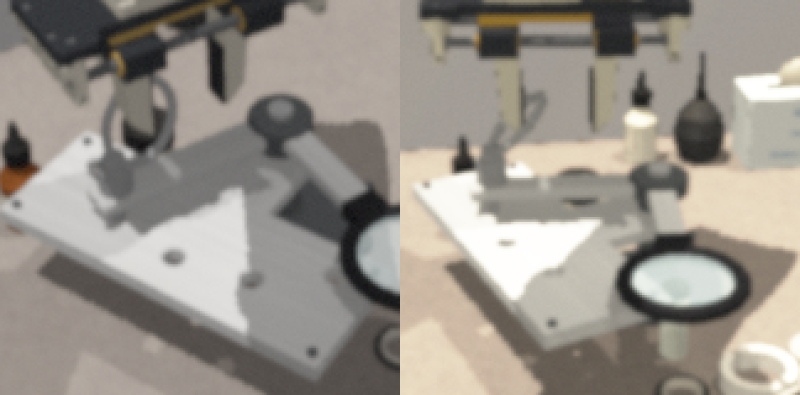

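Forces are zero and the head appears to be down on the bush. I withdraw upward and check.

{"method": "jog_arm", "body": {"steps": [[0,0.002,-0.005,0,0.09],[0,0.003,-0.015,0,0.09],[0,0.003,-0.03,0,0.09],[0,0.003,-0.05,0,0.09],[0,0.003,-0.08,0,0.09],[0,0.003,-0.11,0,0.09],[0,0.003,-0.14,0,0.09],[0,0.003,-0.17,0,0.09],[0,0.003,-0.17,0,0.09]]}}

```text
time_s: 8.55
tcp_pos: [591.2, 318.5, 349.8]
eef_rot: [0.739, 0.673, 0.005, 0.001]
wrist_force: [-0.6, 0.7, -0.7]
width: 49.8
gripper_force: 0.0
```

```bash
python3 look.py pics/both7.png; python3 - <<'E'
from fit import *
y=.3275;c=np.array([666.,311.8])
for l in(0,.01):
    P=R.from_euler('z',y-.419).apply([[0,-150,98],[-130,0,133+l*1000],[-110+20.2+2.5,0,153+22.7+l*1000]])+[*c,0]
    print(l,((proj(C["scene"],P)/1.4-[190,170])*400/162).round(),((proj(C["side"],P)/1.4-[190,130])*400/162).round())
E
```

```text
8.65 [ 0.33217522  0.16279998 -1.23908501] [590.24231754 317.27111508 344.09648527] 50.12278510068819
0 [[411. 255.]
 [113. 153.]
 [167.  79.]] [[283. 287.]
 [ 91. 151.]
 [146.  97.]]
0.01 [[411. 255.]
 [112. 141.]
 [166.  67.]] [[283. 287.]
 [ 90. 139.]
 [145.  85.]]
```

View pics/both7.png

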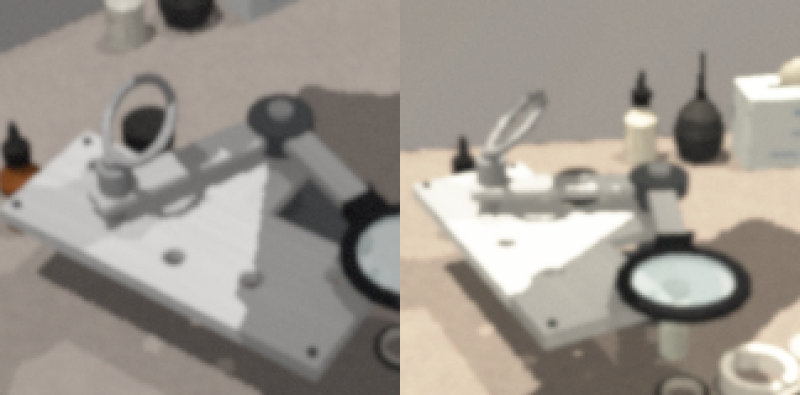

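The ring's top is at side (145,95), against a predicted 97 with the pin home and 85 with it resting on the plate. No neck is visible and the lens is at x=283 as predicted, so the pin is home in the next hole.

```bash
python3 -c "
from workcell import env
print(env.job_done())"
```

```text
the job is handed in; nothing more can be done
None
```

I swung the arm one hole on, about -0.42 rad, and the lens now stands over the centring ring with the pin home by the camera check. The job is handed in, with the verdict not shown to me. The tool could not tilt, so the fingertip lifted the ring by pressing on its rim (about 18 N at most) rather than hooking under it; nothing was gripped.

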